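Check both faces of a sanded bracket and hang it up

TASK

Check the sanded L-shaped bracket on the checking fixture: first press the outer face of its plain leg flat and centred against the sprung bar until the bar is fully home, and hold it there for a second; then turn the bracket, taking it by its other leg, and do the same with the outer face of the leg that has the hole. Then hang the bracket by its hole on the peg of the plywood stand and let go. Leave the other things on the bench where they are.

Things in the scene. Friction and masses are not known exactly. Their poses are not given: they have to be found in the camera images.
- bracket: Aluminium L-bracket on its side: upright legs 60 mm high, 8 mm thick, forming an L of 100 x 100 mm from above; 0.25 kg. Origin on the underside at the centre of that 100 mm square (not in metal), z up. Holed leg: x -50 to -42, y -50 to 50, outer face x = -50. Plain leg: y -50 to -42, x -50 to 50, outer face y = -50. Pinch a leg across its 8 mm from above
- plain_face (a point): Centre of the plain leg's outer face, at (0, -50, 30) mm in the bracket; axes are the bracket's; the outward direction is -y
- holed_face (a point): Centre of the holed leg's outer face, at (-50, 0, 30) mm in the bracket; axes are the bracket's; the outward direction is -x
- hole (a point): Centre of the round hole, 20 mm across, through the holed leg along the bracket's x; at (-46, -22, 45) mm in the bracket, right above the bracket's balance point as seen along x
- fixture: Checking fixture fixed to the bench: dark base 160 mm wide with a grey housing 58 mm high and, in front of it, an upright steel bar. Origin on the bench under the middle of the bar's front face (bar out); its x points from the front into the fixture (the way the bar is pushed), y along the bar. The base begins 12 mm behind the bar's front face; nothing stands before it.
- bar (a joint): Travel of the sprung bar: 0 out, 0.015 m fully home against its stop; about 2.5 N to start it, 7 N fully home; it springs out again
- bar_face (a point): Middle of the bar's front face, which moves with it; the face is 130 mm long (y) and reaches from 10 to 55 mm above the bench; x points into the fixture; 32 mm above the bench
- stand: Fixed plywood stand: upright board 60 mm wide, 178 mm high, 16 mm thick, with one steel peg. Origin on the bench under the middle of the board's front face; x points into the board, y along it. The base and brace are behind the board.
- peg_root (a point): Where the axis of the peg meets the board's front face, 160 mm above the bench; axes are the stand's. The peg is 8 mm thick and rises a little outwards
- peg_tip (a point): Centre of the peg's rounded free end: 30 mm in front of the board and 9 mm higher than the root; the round end reaches 4 mm further
- strap: flat aluminium strap with two holes, 120 x 36 x 8 mm, lying between and behind the two stands; origin under its middle, x along it; leave it alone
- steel_block: plain steel block 76 x 50 x 25 mm at the left; origin under its middle; leave it alone
- collar: dark steel collar, 64 mm across and 30 mm high, at the right; origin under its middle; leave it alone
- brush: bench brush lying at the left; x along it, handle to -x; leave it alone
- wrench: steel wrench lying at the right; x along it, handle to -x; leave it alone

How it is judged (in metres and radians):
On the way, in this order (a step that is already met when the one before it is completed fails the run):
1. the plain leg's outer face is flat and centred on the bar (within 4 degrees and 22 mm) with the bar home (beyond 11.5 of 15 mm), held 0.4 s (value of joint bar above 0.0115 m and angle between the y axis of bracket and the x axis of bar_face, either way round below 0.07 rad and x of plain_face in the frame of bar_face between -0.004 and 0.004 m and y of plain_face in the frame of bar_face between -0.022 and 0.022 m and z of plain_face in the frame of bar_face between -0.022 and 0.022 m), for 0.4 s.
2. then the holed leg's outer face is flat and centred on the bar (within 4 degrees and 22 mm) with the bar home (beyond 11.5 of 15 mm), held 0.4 s (value of joint bar above 0.0115 m and angle between the x axis of bracket and the x axis of bar_face, either way round below 0.07 rad and x of holed_face in the frame of bar_face between -0.004 and 0.004 m and y of holed_face in the frame of bar_face between -0.022 and 0.022 m and z of holed_face in the frame of bar_face between -0.022 and 0.022 m), for 0.4 s.
At the end, for the whole second after the job is handed in: The bracket hangs at rest from the stand: its hole is on the peg (hole centre within 30 mm of the board, 10 mm sideways and 14 mm in height of the peg's root), it bears on the stand and is clear of the bench, and the fingers have let go (y of hole in the frame of peg_root between -0.01 and 0.01 m and z of hole in the frame of peg_root between -0.014 and 0.014 m and x of hole in the frame of peg_root between -0.03 and 0 m and height (world z) of bracket above 0.07 m and contact force between bracket and stand above 0.5 N and linear speed of bracket below 0.03 m/s and angular speed of bracket below 0.3 rad/s and contact force between bracket and the fingers below 0.1 N); the robot touches nothing.
It fails at once if another loose thing on the bench (strap, block, collar, brush, wrench) is moved by more than 40 mm (distance of any of strap, steel_block, collar, brush, wrench from where it was at the start of the episode above 0.04 m).
It also fails if it takes over 72 s, if anything falls off the work surface, if the arm or the gripper's body presses on something with over 40 N, if the wrist force passes 120 N, or if a joint passes its speed limit or range.

ROBOT

A 6-joint arm with a two-finger parallel gripper is mounted at the origin on the work surface. World frame = base frame: x ahead of the robot, y to its left, z up, the work surface at z = 0. Lengths are in m, angles in degrees, forces in N, time in s.
With the tool pointing down it reaches from about 0.375 to 0.975 m from the base axis. Payload 3.8 kg.
Tool frame: the origin (TCP) lies at the very end of the fingers, on their centre line; the grasp point (between the pads) lies 19 mm behind it; z points along the fingers, y is the line along which they close (so a half turn about z gives the same grasp; the last joint's range is limited). The gripper opens to 88 mm and grips with 3 to 60 N. Pads are 18 mm wide; open, the fingers measure 123 mm over their backs; the gripper's body (75 mm by 187 mm) begins 45 mm behind the grasp point.
Start: joints at [-69.494, 15.12, 91.902, -0, 72.978, -2.114], TCP at [0.26, -0.623, 0.239] pointing down, gripper open.
Joint ranges: [-150.88, 150.88], [-54.13, 125.18], [17.81, 147.31], [-75.09, 255.09], [0, 152.58], [-146.25, 146.25]. Speed limits (degrees/s): [147.25, 147.25, 180, 180, 180, 180].

INTERFACE

Orientations are given as a 3x3 rotation matrix whose columns are the frame's x, y, z axes.
In Python, from plant import robot gives the robot as it stands. The module is installed in compiled form; this text tells all that it offers.
- The arm moves only by the tool servo_tool, never from a script. Its argument "moves" is one flat list of numbers, 4 for each row, row after row: the shift along the world's x, y, z each as a share of 20 mm, from -1 to 1, then the turn about the world's z as a share of 120 degrees, from -1 to 1. In form: [dx, dy, dz, yaw, dx, dy, dz, yaw, ...]. A call has exactly 8 rows; each row shifts and turns the commanded pose from where the row before left it; what a row does not reach is not made up. A row lasts 1/12 s, in which the tool goes at most 41.7 mm and 7.16 degrees, less where a joint would pass 70% of its speed; a pose out of reach is approached as far as the arm can. A call with a number of a shift or a turn outside -1 to 1 is refused whole. A call with a gripper value outside its range is refused whole. "fingers" is the closure, from -1 (fully open) to 1 (shut), set as the call begins (left out, the last holds). The fingers move at their own pace and stop on an object; the grip force is fixed at half the most. Time passes only in rows, so rows that do not move let the fingers close, or fill a call up. It gives the time, the measured TCP pose, the force, the opening and the grip force at its end, in the units of the state.
- robot.read_state(): the state, without advancing time (a new reading comes with each control period).
- robot.camera(name): name is "side" or "top" or "wrist"; returns the picture (420x560x3 uint8, red, green, blue); there is no depth.
- robot.camera_info(name): a dict with "vertical_fov" (degrees; the focal length in pixels is half the picture's height over the tangent of half this angle, whatever the lens; pixels are square), "cx", "cy" (the principal point, pixels), "rvec" (rotation vector, rad) and "tvec" (3), from world to camera coordinates, as OpenCV has them; the wrist camera has in their place "mount" (4x4, takes a point from camera to tool coordinates, whose origin is the TCP and whose axes are the flange's). Camera axes: x right, y down, z forward; pixel columns grow to the right and rows downward; lengths in m; the calibration is good to about 2 mm. A picture is of the moment at which its call begins: read the wrist's pose just before it. camera_info takes no time and is no camera call.
- robot.close_job(): hands the job in; it is judged then, once.
The state is a dict: "time_s": time; "joint_pos": joint angles; "joint_velocities": joint speeds; "joint_torque": joint torques, N m; "tool_pos": TCP position; "ee_rot": TCP orientation; "force": force on the tool from outside, world axes, zero at the start; "ft_torque": the same for the moment, N m; "opening": opening from 0.0 (shut) to 1.0 (fully open); "grasp_force": force on a finger pad.
Only numpy, scipy, OpenCV 4.12 (cv2) and the standard library are available. Lean on these libraries where they do the work, as an engineer would, in place of code of your own. Each camera call takes 0.05 s, during which the arm holds its last target. There are 200 camera calls.

## Working session

There is one attempt and no reset: what is moved stays moved. The work goes in short steps, Python scripts to look and compute and a tool call to move; the robot and the scene stay as the last step left them, time stands still between calls to the robot, and variables do not carry over. Pictures are saved under pics/ and viewed, at most 10 in all, crops included, and the job is handed in when it is done.

Besides the shell and the picture viewer there is one more tool, called after "Emit:" in YAML: its name, and indented under it one key for each argument. servo_tool: Moves the arm, as the interface text tells. Its arguments: {"type":"object","properties":{"moves":{"type":"array","items":{"type":"number"}},"fingers":{"type":"number"}},"required":["moves"]}

```bash
mkdir -p pics; cat > h.py <<'E'
import numpy as np,cv2
from plant import robot
def cam(n):
    i=robot.camera_info(n);f=210/np.tan(np.radians(i['vertical_fov'])/2)
    K=np.array([[f,0,i['cx']],[0,f,i['cy']],[0,0,1.]])
    if 'rvec' in i: return K,np.array(i['rvec'],float).ravel(),np.array(i['tvec'],float).ravel()
    s=robot.read_state();T=np.eye(4);T[:3,:3]=np.array(s['ee_rot']).reshape(3,3);T[:3,3]=s['tool_pos']
    W=np.linalg.inv(T@np.array(i['mount']));return K,cv2.Rodrigues(W[:3,:3])[0].ravel(),W[:3,3]
def proj(c,P):
    return cv2.projectPoints(np.atleast_2d(np.array(P,float)),c[1],c[2],c[0],None)[0].reshape(-1,2)
def onz(c,uv,z):
    K,r,t=c;R=cv2.Rodrigues(r)[0];o=-R.T@t
    d=np.c_[np.atleast_2d(np.array(uv,float)),np.ones(len(np.atleast_2d(uv)))]@np.linalg.inv(K).T@R
    return o+d*((z-o[2])/d[:,2])[:,None]
def shot(n,f,s=1.4):
    c=cam(n);im=robot.camera(n)[...,::-1];cv2.imwrite(f'pics/{f}_raw.png',im)
    cv2.imwrite(f'pics/{f}.png',cv2.resize(im,None,fx=s,fy=s,interpolation=cv2.INTER_CUBIC));return c
E
python3 - <<'E'
from h import *
for n in('top','side'):
    c=shot(n,n+'0');R=cv2.Rodrigues(c[1])[0];print(n,-R.T@c[2],R[2],c[0][0,0],robot.camera_info(n))
s=robot.read_state();print(s)
E
```

```text
top [0.50309395 0.01913915 1.28863861] [ 0.0377952  -0.01242674 -0.99920824] 465.7361086998176 {'vertical_fov': 48.54114261371201, 'cx': 278.62951930878125, 'cy': 203.07900959037585, 'rvec': array([ 2.17885203, -2.23692943,  0.05509576]), 'tvec': array([0.01774407, 0.55116731, 1.26884161])}
side [0.0130801  0.62636387 1.11612943] [ 0.42281851 -0.47825976 -0.76973509] 535.7674187103347 {'vertical_fov': 42.80649738639822, 'cx': 276.4891473552513, 'cy': 209.2993307273824, 'rvec': array([ 0.98772652, -2.56772575,  0.92989565]), 'tvec': array([0.42089034, 0.36238842, 1.15315812])}
{'time_s': 0.1, 'joint_pos': array([-6.94933132e+01,  1.51656592e+01,  9.19734905e+01,  4.64595197e-04,
        7.29777062e+01, -2.11453241e+00]), 'joint_velocities': array([-0.03153606, -0.12734245, -0.20234383,  0.10422827, -0.04651611,
       -0.03157302]), 'joint_torque': array([ 5.10534246e-04, -5.03619719e+01, -3.58070612e+01,  7.30746961e-02,
        2.33189855e-02, -6.60282785e-05]), 'tool_pos': array([ 0.259401  , -0.62246665,  0.23750232]), 'ee_rot': array([[ 9.23068777e-01,  3.84634284e-01, -7.07215562e-04],
       [ 3.84634925e-01, -9.23066799e-01,  1.91299395e-03],
       [ 8.29958546e-05, -2.03784479e-03, -9.99997920e-01]]), 'force': array([-0.63701674,  0.5441834 , -0.16239321]), 'ft_torque': array([ 0.03630807, -0.09432052,  0.03815699]), 'grasp_force': 0.0, 'opening': 0.9976173786482834}
```

View pics/top0.png

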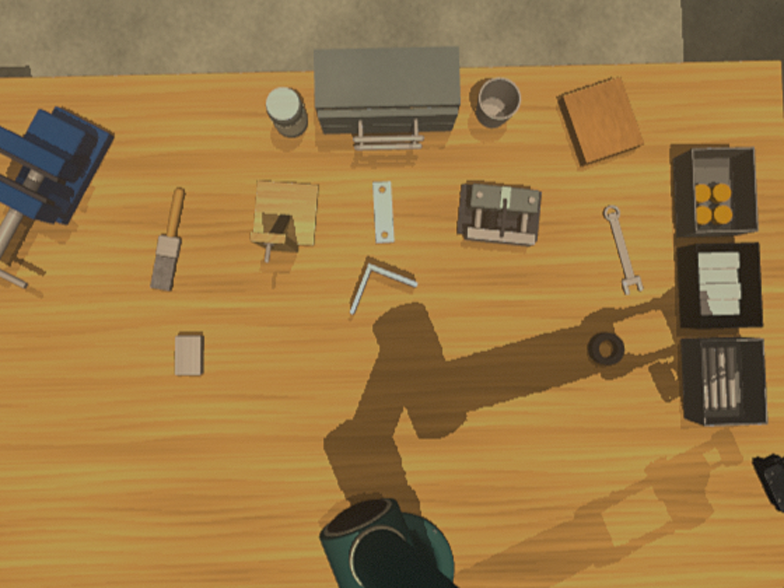

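View pics/side0.png

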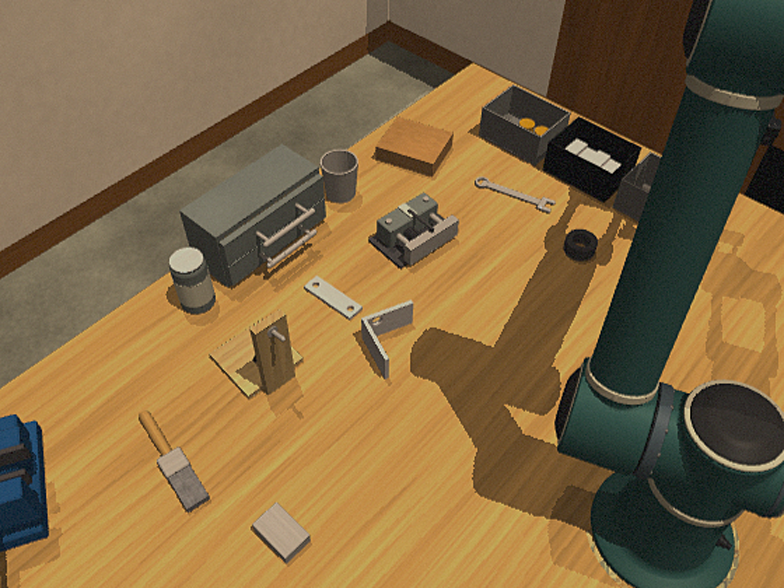

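The top view (1.4x) shows the bracket's corner at (370,265), with its plain leg running to (352,312) and its holed leg to (415,285). The fixture bar is at about (500,237) and the stand's peg at about (267,255). The side view shows the hole near the corner at about (377,322). I'll enlarge both views to pick points.

```bash
python3 - <<'E'
import cv2
for n,(x0,y0,x1,y1),s in(('top',(170,122,400,232),3.4),('side',(145,130,335,285),3.8)):
    im=cv2.imread(f'pics/{n}0_raw.png')[y0:y1,x0:x1]
    im=cv2.resize(im,None,fx=s,fy=s,interpolation=cv2.INTER_CUBIC)
    for k in range(x0,x1,10):
        X=int((k+.5-x0)*s);cv2.line(im,(X,0),(X,4 if k%50 else 12),(0,0,255),1)
        if k%20==0:cv2.putText(im,str(k),(X,12),0,.35,(0,0,255),1)
    for k in range(y0-y0%10+10,y1,10):
        Y=int((k+.5-y0)*s);cv2.line(im,(0,Y),(5,Y),(0,0,255),1)
        if k%20==0:cv2.putText(im,str(k),(6,Y+4),0,.35,(0,0,255),1)
    cv2.imwrite(f'pics/{n}_crop.png',im)
E
```

```text
(no output)
```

View pics/top_crop.png

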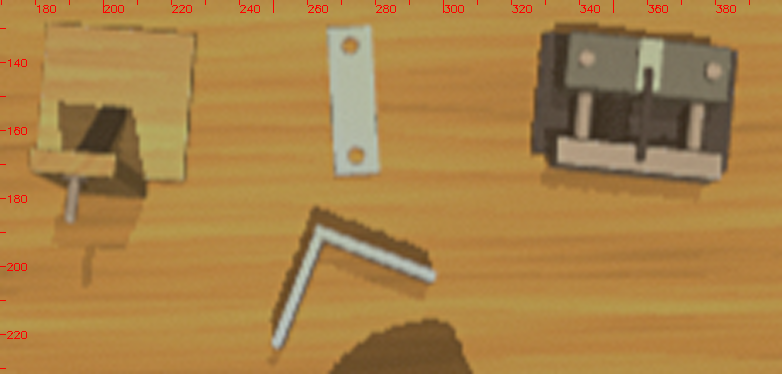

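View pics/side_crop.png

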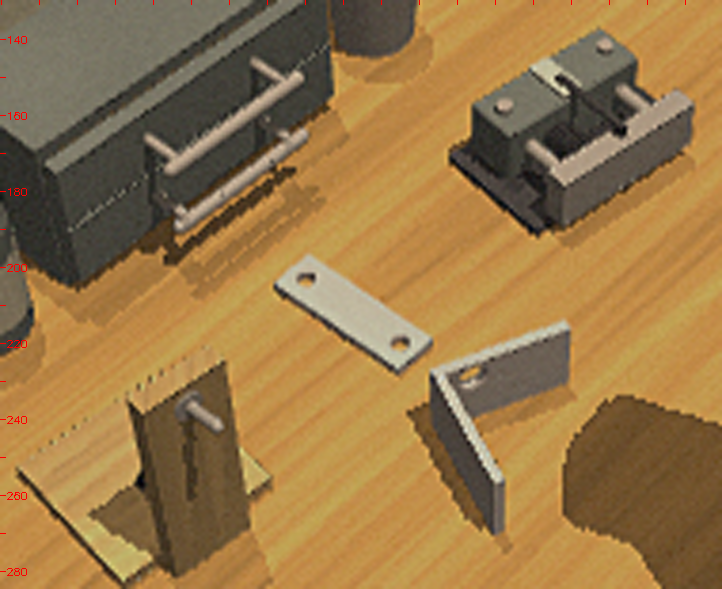

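The crops give the bracket's edges, the bar's front corners, the board and the peg, for example the top-crop peg tip at (69,220) and the side-crop peg tip at (219,426). Next I fit the poses from both views.

```bash
cat > fit.py <<'E'
from h import *
from scipy.optimize import least_squares
C={n:cam(n) for n in('top','side')}
O={'top':(170,122,3.4),'side':(145,130,3.8)}
def fit(name,pts,x0,C=C):
    # pts: (view, rawuv, local xyz)
    def tf(p,L):
        c,s=np.cos(p[2]),np.sin(p[2]);return np.array([p[0]+c*L[0]-s*L[1],p[1]+s*L[0]+c*L[1],L[2]+p[3]])
    f=lambda p:np.concatenate([proj(C[v],tf(p,L))[0]-uv for v,uv,L in pts]+[[p[3]*100]])
    r=least_squares(f,x0,loss='soft_l1');p=r.x
    print(name,'xyz',p[[0,1,3]].round(4),'yaw',np.degrees(p[2]).round(2));print(f(p)[:-1].reshape(-1,2).round(1).tolist());return p
def crop(v,x,y):
    a,b,s=O[v];return np.array([a+(x+.5)/s-.5,b+(y+.5)/s-.5])
E
python3 - <<'E'
from fit import *
P=lambda v,x,y,*L:(v,crop(v,x,y),np.array(L)/1000)
fit('bracket',[P('top',317,226,-50,-50,60),P('top',271,346,50,-50,60),P('top',281,349,50,-42,60),P('top',437,270,-50,50,60),P('top',433,283,-42,50,60),
 P('side',431,374,-50,-50,60),P('side',494,482,50,-50,60),P('side',503,480,50,-42,60),P('side',566,320,-50,50,60),P('side',570,327,-42,50,60),P('side',570,384,-42,50,0),P('side',502,533,50,-42,0)],[.5,.0,np.radians(159),0])
fit('fixture',[P('side',557,186,0,65,55),P('side',691,107,0,-65,55),P('side',562,228,0,65,10),P('side',692,150,0,-65,10),P('top',556,163,0,65,10),P('top',720,181,0,-65,10)],[.62,-.18,0,0])
fit('stand',[P('side',143,415,0,30,178),P('side',228,362,0,-30,178),P('side',175,577,0,30,0),P('side',250,528,0,-30,0),P('side',190,403,0,0,160),P('side',219,427,-32,0,169),P('top',30,173,0,30,178),P('top',114,177,0,-30,178),P('top',32,150,16,30,178),P('top',116,153,16,-30,178),P('top',69,219,-32,0,169)],[.62,.2,0,0])
E
```

```text
bracket xyz [ 0.5251  0.0173 -0.0013] yaw 157.15
[[0.2, -0.1], [-0.1, -0.2], [-0.3, 0.1], [0.1, 0.7], [0.2, -0.3], [-0.6, -1.0], [-0.1, 0.6], [0.5, -0.0], [-0.2, 0.1], [0.2, 0.5], [-0.6, -0.2], [0.6, -0.2]]
fixture xyz [ 0.6331 -0.2158 -0.0129] yaw -8.68
[[1.5, 0.2], [1.1, -0.2], [-0.3, 0.1], [-0.4, -0.5], [0.1, -0.5], [-2.0, 0.0]]
stand xyz [ 6.226e-01  2.130e-01 -4.000e-04] yaw -5.68
[[-0.3, -0.3], [-0.7, -0.9], [0.7, 0.7], [0.5, -0.3], [-0.7, 0.4], [0.1, 0.3], [-0.2, -0.5], [0.2, 0.2], [-0.2, -0.4], [0.1, 0.6], [0.5, 0.5]]
```

Emit:
servo_tool:
  moves: [0.4, 0.875, 0.1, 0.0154, 0.4, 0.875, 0.1, 0.0154, 0.4, 0.875, 0.1, 0.0154, 0.4, 0.875, 0.1, 0.0154, 0.4, 0.875, 0.1, 0.0154, 0.4, 0.875, 0.1, 0.0154, 0.4, 0.875, 0.1, 0.0154, 0.4, 0.875, 0.1, 0.0154]
  fingers: -1

```text
time_s: 0.77
tool_pos: [0.3241, -0.4814, 0.2547]
ee_rot: [[0.793, 0.61, -0.0], [0.61, -0.793, 0.0], [0.0, -0.0, -1.0]]
force: [0.2, -0.1, -0.1]
opening: 0.998
grasp_force: 0.0
```

Emit:
servo_tool:
  moves: [0.4, 0.875, 0.1, 0.0154, 0.4, 0.875, 0.1, 0.0154, 0.4, 0.875, 0.1, 0.0154, 0.4, 0.875, 0.1, 0.0154, 0.4, 0.875, 0.1, 0.0154, 0.4, 0.875, 0.1, 0.0154, 0.4, 0.875, 0.1, 0.0154, 0.4, 0.875, 0.1, 0.0154]

```text
time_s: 1.43
tool_pos: [0.3879, -0.3414, 0.2708]
ee_rot: [[0.611, 0.792, -0.0], [0.792, -0.611, -0.0], [-0.0, -0.0, -1.0]]
force: [0.5, -0.1, 0.3]
opening: 1.003
grasp_force: 0.0
```

Emit:
servo_tool:
  moves: [0.4, 0.875, 0.1, 0.0154, 0.4, 0.875, 0.1, 0.0154, 0.4, 0.875, 0.1, 0.0154, 0.4, 0.875, 0.1, 0.0154, 0.4, 0.875, 0.1, 0.0154, 0.4, 0.875, 0.1, 0.0154, 0.4, 0.875, 0.1, 0.0154, 0, 0, 0, 0]

```text
time_s: 2.1
tool_pos: [0.4446, -0.2176, 0.2852]
ee_rot: [[0.416, 0.909, 0.001], [0.909, -0.416, 0.001], [0.001, 0.001, -1.0]]
force: [-0.3, -0.6, -0.5]
opening: 1.001
grasp_force: 0.0
```

```bash
python3 - <<'E'
from h import *
s=robot.read_state();print(s['time_s'],s['tool_pos'],s['ee_rot'],s['joint_pos'],s['force'])
c=shot('wrist','w1');np.save('w1.npy',np.array([c[1],c[2]]))
print(robot.camera_info('wrist')['mount'],c[0][0,0])
for P in([.525,.017,0],[.633,-.216,.05],[.6226,.213,.16]):print(proj(c,P))
E
```

```text
2.1 [ 0.44455345 -0.21757683  0.2851567 ] [[ 4.16253197e-01  9.09247830e-01  1.28820171e-03]
 [ 9.09247618e-01 -4.16254493e-01  9.83175109e-04]
 [ 1.43016958e-03  7.62044551e-04 -9.99998687e-01]] [-2.90206777e+01 -6.24810639e+00  1.09934611e+02  8.75653361e-02
  7.62762970e+01 -4.44310491e+00] [-0.31016655 -0.60801402 -0.48291187]
[[-7.22430781e-04 -9.55472678e-01 -2.95078700e-01  7.59628707e-02]
 [ 9.99999012e-01 -1.04606057e-03  9.38909623e-04 -9.12862703e-04]
 [-1.20577269e-03 -2.95077730e-01  9.55472490e-01 -1.45571518e-01]
 [ 0.00000000e+00  0.00000000e+00  0.00000000e+00  1.00000000e+00]] 357.1157512081837
[[253.72828447 -77.63118023]]
[[446.00744397  94.69410821]]
[[ 235.49251876 -909.85637126]]
```

View pics/w1.png

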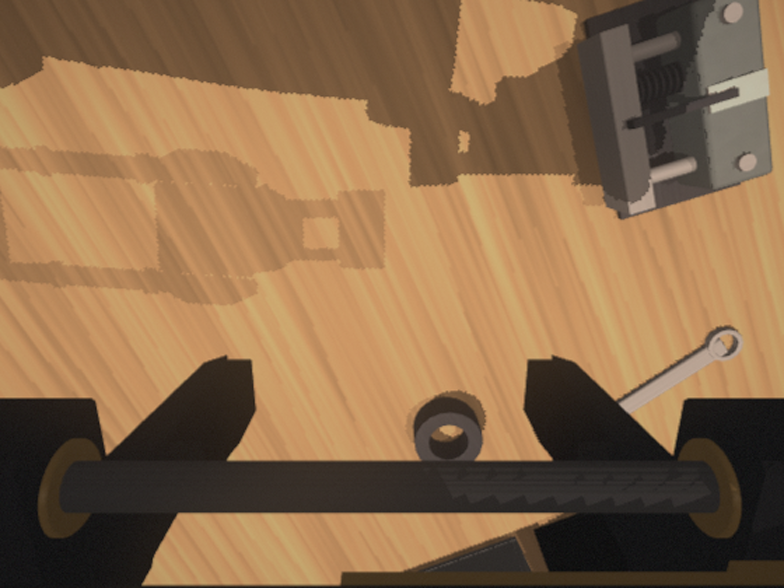

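The wrist view shows the bar's top front edge running from (601,38) to (630,206), and its lower front edge from (582,45) to (607,200). I'll refit the fixture with these.

```bash
python3 - <<'E'
from fit import *
a=np.load('w1.npy');C['w']=(cam('wrist')[0],a[0],a[1]);O['w']=(0,0,1.4)
P=lambda v,x,y,*L:(v,crop(v,x,y),np.array(L)/1000)
w=[P('w',601,38,0,65,55),P('w',630,207,0,-65,55),P('w',583,46,0,65,10),P('w',607,200,0,-65,10)]
sd=[P('side',557,186,0,65,55),P('side',691,107,0,-65,55),P('side',562,228,0,65,10),P('side',692,150,0,-65,10)]
fit('w',w,[.62,-.18,0,0],C)
fit('side',sd,[.62,-.18,0,0],C)
p=fit('both',w+sd,[.62,-.18,0,0],C)
c,s=np.cos(p[2]),np.sin(p[2])
for y in(65,-65):
  for z in(55,10):
    q=proj(C['top'],[p[0]-s*y/1e3,p[1]+c*y/1e3,z/1e3])[0];print(y,z,(q-[170,122])*3.4)
E
```

```text
w xyz [ 0.6395 -0.213  -0.0299] yaw -7.7
[[1.2, -1.1], [0.1, -0.1], [-2.1, 0.9], [-0.1, 0.3]]
side xyz [ 0.6274 -0.2058 -0.0016] yaw -9.5
[[0.6, 0.1], [1.0, -0.1], [-1.2, 0.2], [-0.5, -0.2]]
both xyz [ 0.633  -0.2119 -0.0137] yaw -7.88
[[1.4, -2.5], [0.7, 3.5], [-2.5, -0.1], [-0.1, 3.3], [0.8, 1.3], [0.0, 0.5], [-1.0, 1.2], [-1.5, 0.2]]
65 55 [559.3383704  153.12610589]
65 10 [552.05593718 159.52764068]
-65 55 [724.057051   171.64408033]
-65 10 [711.01997054 177.39346251]
```

Emit:
servo_tool:
  moves: [0.496, 0.866, -0.75, 0.0012, 0.496, 0.866, -0.75, 0.0012, 0.496, 0.866, -0.75, 0.0012, 0.496, 0.866, -0.75, 0.0012, 0.496, 0.866, -0.75, 0.0012, 0.496, 0.866, -0.75, 0.0012, 0.496, 0.866, -0.75, 0.0012, 0.496, 0.866, -0.75, 0.0012]
  fingers: 0.1

```text
time_s: 2.82
tool_pos: [0.5229, -0.0819, 0.1639]
ee_rot: [[0.403, 0.915, -0.0], [0.915, -0.403, -0.001], [-0.001, 0.0, -1.0]]
force: [-0.2, 0.3, 0.6]
opening: 0.451
grasp_force: 0.0
```

Emit:
servo_tool:
  moves: [0.496, 0.866, -0.75, 0.0012, 0.496, 0.866, -0.75, 0.0012, 0.496, 0.866, -0.75, 0.0012, 0.496, 0.866, -0.75, 0.0012, 0, 0, 0, 0, 0, 0, 0, 0, 0, 0, 0, 0, 0, 0, 0, 0]

```text
time_s: 3.48
tool_pos: [0.5629, -0.0139, 0.1057]
ee_rot: [[0.394, 0.919, 0.001], [0.919, -0.394, -0.001], [-0.0, 0.001, -1.0]]
force: [-0.1, 0.1, 0.6]
opening: 0.449
grasp_force: 0.0
```

```bash
python3 - <<'E'
from h import *
s=robot.read_state();print(s['time_s'],s['tool_pos'],s['ee_rot'],s['opening'])
c=shot('wrist','w2')
np.save('w2.npy',np.array([c[1],c[2]]))
th=np.radians(157.15);R=np.array([[np.cos(th),-np.sin(th),0],[np.sin(th),np.cos(th),0],[0,0,1]])
im=cv2.imread('pics/w2_raw.png')
for L in([-50,-50,60],[-50,50,60],[-42,50,60],[-42,-42,60],[-46,10,60],[50,-50,60],[50,-42,60]):
    q=proj(c,R@(np.array(L)/1e3)+[.5251,.0173,-.001])[0];print(L,q*1.4);cv2.circle(im,tuple(int(v) for v in q),1,(0,0,255),-1)
cv2.imwrite('pics/w2o.png',cv2.resize(im,None,fx=1.4,fy=1.4,interpolation=cv2.INTER_CUBIC))
E
```

```text
3.4833 [ 0.56286715 -0.01388131  0.10568492] [[ 3.93990539e-01  9.19113653e-01  1.24446464e-03]
 [ 9.19114495e-01 -3.93990139e-01 -5.62043935e-04]
 [-2.62754585e-05  1.36524548e-03 -9.99999068e-01]] 0.44942138496975303
[-50, -50, 60] [397.91792291 171.13656157]
[-50, 50, 60] [398.29449166 408.04439609]
[-42, 50, 60] [379.83973241 408.18178151]
[-42, -42, 60] [376.8542105 192.9568857]
[-46, 10, 60] [388.39797386 321.54230521]
[50, -50, 60] [130.80673999 173.06909558]
[50, -42, 60] [134.16885526 194.71735029]
```

View pics/w2o.png

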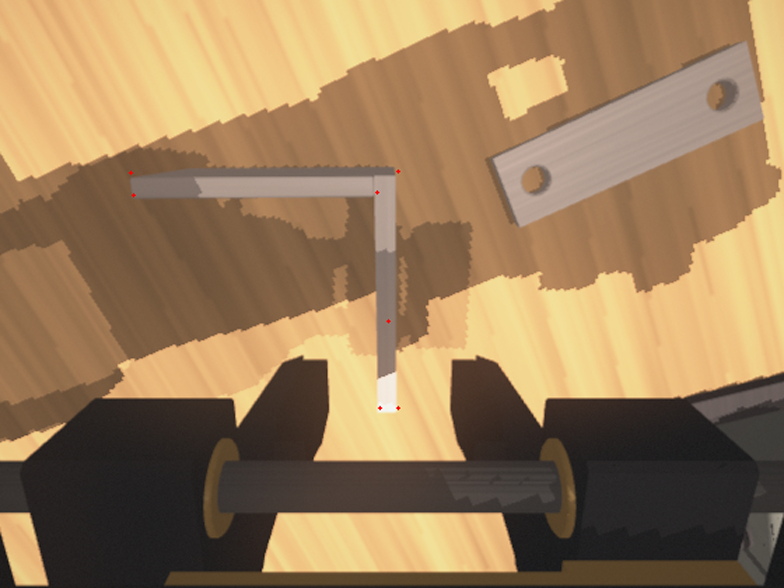

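The overlay matches the bracket to about 2 mm, and the leg lies centred between the fingers. I descend and grip it.

Emit:
servo_tool:
  moves: [0, 0, -0.9, 0, 0, 0, -0.9, 0, 0, 0, -0.9, 0, 0, 0, -0.9, 0, 0, 0, -0.6, 0, 0, 0, -0.42, 0, 0, 0, 0, 0, 0, 0, 0, 0]

```text
time_s: 4.2
tool_pos: [0.5628, -0.013, 0.0125]
ee_rot: [[0.393, 0.919, -0.0], [0.919, -0.393, -0.0], [-0.0, 0.0, -1.0]]
force: [0.2, -0.2, -0.5]
opening: 0.451
grasp_force: 0.0
```

Emit:
servo_tool:
  moves: [0, 0, 0, 0, 0, 0, 0, 0, 0, 0, 0, 0, 0, 0, 0, 0, 0, 0, 0, 0, 0, 0, 0, 0, 0, 0, 0, 0, 0, 0, 0, 0]
  fingers: 1

```text
time_s: 4.87
tool_pos: [0.5628, -0.0127, 0.0128]
ee_rot: [[0.393, 0.92, 0.0], [0.92, -0.393, 0.0], [0.0, 0.0, -1.0]]
force: [-1.7, -0.5, 5.1]
opening: 0.086
grasp_force: 30.0
```

Emit:
servo_tool:
  moves: [0, 0, 0.75, 0, 0, 0, 0.75, 0, -0.078, -0.83, 0, -0.0445, -0.078, -0.83, 0, -0.0445, -0.078, -0.83, 0, -0.0445, -0.078, -0.83, 0, -0.0445, -0.078, -0.83, 0, -0.0445, -0.078, -0.83, 0, -0.0445]

```text
time_s: 5.53
tool_pos: [0.5523, -0.1129, 0.0412]
ee_rot: [[0.824, 0.567, -0.002], [0.567, -0.824, 0.0], [-0.001, -0.001, -1.0]]
force: [-0.3, -0.2, -3.2]
opening: 0.09
grasp_force: 30.0
```

Emit:
servo_tool:
  moves: [-0.078, -0.83, 0, -0.0445, -0.078, -0.83, 0, -0.0445, -0.078, -0.83, 0, -0.0445, -0.078, -0.83, 0, -0.0445, -0.078, -0.83, 0, -0.0445, -0.078, -0.83, 0, -0.0445, -0.078, -0.83, 0, -0.0445, -0.078, -0.83, 0, -0.0445]

```text
time_s: 6.2
tool_pos: [0.5398, -0.2456, 0.0411]
ee_rot: [[0.99, -0.142, -0.002], [-0.142, -0.99, 0.001], [-0.002, -0.0, -1.0]]
force: [0.2, -0.4, -2.8]
opening: 0.087
grasp_force: 30.0
```

Emit:
servo_tool:
  moves: [0, 0, 0, 0, 0, 0, 0, 0, 0, 0, -0.45, 0, 0, 0, -0.45, 0, 0, 0, -0.4, 0, 0, 0, 0, 0, 0, 0, 0, 0, 0, 0, 0, 0]

```text
time_s: 6.87
tool_pos: [0.5407, -0.2446, 0.0159]
ee_rot: [[0.991, -0.137, -0.001], [-0.137, -0.991, 0.0], [-0.001, -0.0, -1.0]]
force: [-0.0, 0.1, -2.1]
opening: 0.087
grasp_force: 30.0
```

```bash
python3 - <<'E'
from h import *
s=robot.read_state();print(s['time_s'],s['tool_pos'],s['ee_rot'],s['force'],s['joint_pos'])
c=shot('wrist','w3');np.save('w3.npy',np.array([c[1],c[2]]))
shot('top','top3');shot('side','side3')
E
```

```text
6.8667 [ 0.54067134 -0.24464431  0.01589145] [[ 9.90590274e-01 -1.36858911e-01 -7.39507444e-04]
 [-1.36858648e-01 -9.90590507e-01  3.96288598e-04]
 [-7.86784680e-04 -2.91351643e-04 -9.99999648e-01]] [-0.02809603  0.07142386 -2.0582103 ] [-2.67513565e+01  1.95893643e+01  1.12151566e+02  1.61181539e-03
  4.83071257e+01  7.11136901e+01]
```

View pics/w3.png

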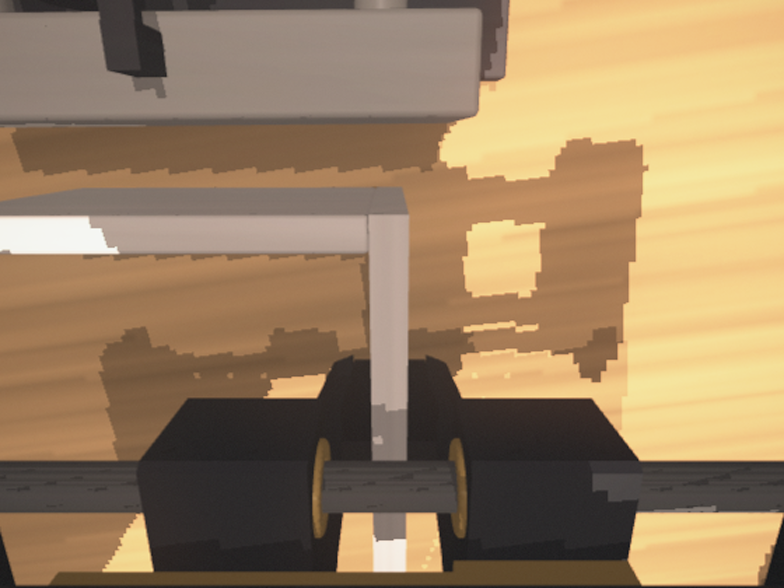

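The wrist view shows the bar's right front end at (479,116), its left front edge at (0,124), and the bracket corner at (405,188) parallel to it. I'll convert these to positions.

```bash
python3 - <<'E'
from h import *
a=np.load('w3.npy');c=(cam('wrist')[0],a[0],a[1])
f=lambda u,z:onz(c,np.array(u)/1.4,z)
b=f([[479,118],[0,125]],.055);print(b,np.degrees(np.arctan2(*(b[1]-b[0])[[0,1]]))); 
k=f([[405,188],[80,188],[405,214],[370,252],[0,252]],.063);print(k)
# bar yaw: fixture y axis direction = b1-b0
d=(b[1]-b[0])/np.linalg.norm(b[1]-b[0]);print('bar centre',b[0]+.065*d,'yaw',np.degrees(np.arctan2(-d[0],d[1])))
im=cv2.imread('pics/w3_raw.png',0)
for x in (20,80,150,220,290,320): print(x,im[60:100,x].tolist())
E
```

```text
[[ 0.616833   -0.27371897  0.055     ]
 [ 0.62881011 -0.17779271  0.055     ]] 7.116972519794388
[[ 0.60593461 -0.25706705  0.063     ]
 [ 0.61458681 -0.19474604  0.063     ]
 [ 0.60095267 -0.25642294  0.063     ]
 [ 0.5943572  -0.24847715  0.063     ]
 [ 0.60458322 -0.17477613  0.063     ]]
bar centre [ 0.6248862  -0.20921978  0.055     ] yaw -7.116972519794388
20 [131, 131, 130, 129, 130, 129, 129, 131, 130, 130, 131, 131, 131, 131, 132, 132, 132, 132, 132, 133, 132, 130, 125, 120, 114, 104, 90, 84, 109, 116, 107, 98, 93, 95, 94, 93, 92, 91, 90, 88]
80 [134, 135, 135, 134, 134, 134, 133, 133, 135, 134, 135, 136, 136, 136, 136, 137, 136, 135, 137, 137, 137, 133, 126, 120, 113, 100, 88, 85, 86, 110, 100, 90, 88, 90, 91, 91, 92, 92, 92, 92]
150 [138, 137, 138, 138, 138, 138, 138, 138, 139, 139, 138, 138, 138, 140, 140, 139, 139, 140, 141, 141, 135, 131, 126, 118, 108, 93, 87, 89, 88, 89, 94, 95, 96, 96, 97, 97, 98, 99, 100, 97]
220 [140, 140, 140, 141, 141, 139, 140, 140, 140, 140, 141, 140, 140, 139, 140, 142, 141, 141, 141, 141, 135, 127, 121, 113, 99, 92, 90, 88, 92, 98, 100, 100, 100, 99, 100, 99, 100, 99, 101, 101]
290 [142, 144, 143, 144, 144, 143, 143, 144, 143, 143, 143, 144, 142, 143, 144, 145, 144, 143, 144, 138, 132, 126, 120, 108, 96, 93, 92, 91, 99, 102, 102, 102, 104, 104, 104, 105, 104, 105, 106, 105]
320 [144, 145, 145, 146, 146, 146, 145, 145, 145, 146, 146, 145, 146, 146, 145, 146, 146, 146, 144, 138, 133, 126, 119, 108, 99, 97, 97, 109, 131, 138, 139, 139, 141, 141, 142, 201, 218, 219, 219, 219]
```

Emit:
servo_tool:
  moves: [0.12, -0.016, 0, 0.001, 0.12, -0.016, 0, 0.001, 0.12, -0.016, 0, 0.001, 0.12, -0.016, 0, 0.001, 0.12, -0.016, 0, 0, 0, 0, 0, 0, 0, 0, 0, 0, 0, 0, 0, 0]

```text
time_s: 7.68
tool_pos: [0.5527, -0.2467, 0.0162]
ee_rot: [[0.992, -0.129, -0.0], [-0.129, -0.992, 0.0], [-0.0, -0.0, -1.0]]
force: [-0.2, -0.2, -3.2]
opening: 0.09
grasp_force: 30.0
```

Emit:
servo_tool:
  moves: [0.07, -0.01, 0, 0, 0.07, -0.01, 0, 0, 0.07, -0.01, 0, 0, 0.07, -0.01, 0, 0, 0, 0, 0, 0, 0, 0, 0, 0, 0, 0, 0, 0, 0, 0, 0, 0]

```text
time_s: 8.35
tool_pos: [0.5584, -0.2475, 0.0163]
ee_rot: [[0.992, -0.129, -0.0], [-0.129, -0.992, 0.0], [-0.0, -0.0, -1.0]]
force: [-0.1, 0.5, -3.1]
opening: 0.091
grasp_force: 30.0
```

Emit:
servo_tool:
  moves: [0.07, -0.01, 0, 0, 0.07, -0.01, 0, 0, 0.07, -0.01, 0, 0, 0.07, -0.01, 0, 0, 0, 0, 0, 0, 0, 0, 0, 0, 0, 0, 0, 0, 0, 0, 0, 0]

```text
time_s: 9.02
tool_pos: [0.5636, -0.2482, 0.016]
ee_rot: [[0.992, -0.129, -0.001], [-0.129, -0.992, 0.0], [-0.001, -0.0, -1.0]]
force: [-4.3, 0.2, -2.1]
opening: 0.086
grasp_force: 30.0
```

Emit:
servo_tool:
  moves: [0.07, -0.01, 0, 0, 0.07, -0.01, 0, 0, 0.07, -0.01, 0, 0, 0.07, -0.01, 0, 0, 0, 0, 0, 0, 0, 0, 0, 0, 0, 0, 0, 0, 0, 0, 0, 0]

```text
time_s: 9.68
tool_pos: [0.5692, -0.2489, 0.016]
ee_rot: [[0.992, -0.129, -0.001], [-0.129, -0.992, 0.001], [-0.001, -0.0, -1.0]]
force: [-3.6, 0.4, -1.5]
opening: 0.089
grasp_force: 30.0
```

Emit:
servo_tool:
  moves: [0.07, -0.01, 0, 0, 0.07, -0.01, 0, 0, 0.07, -0.01, 0, 0, 0, 0, 0, 0, 0, 0, 0, 0, 0, 0, 0, 0, 0, 0, 0, 0, 0, 0, 0, 0]

```text
time_s: 10.35
tool_pos: [0.5709, -0.2491, 0.0156]
ee_rot: [[0.992, -0.129, -0.006], [-0.129, -0.992, 0.002], [-0.006, -0.001, -1.0]]
force: [-11.3, 1.0, 4.0]
opening: 0.086
grasp_force: 30.0
```

Emit:
servo_tool:
  moves: [0.07, -0.01, 0, 0, 0.07, -0.01, 0, 0, 0, 0, 0, 0, 0, 0, 0, 0, 0, 0, 0, 0, 0, 0, 0, 0, 0, 0, 0, 0, 0, 0, 0, 0]

```text
time_s: 11.02
tool_pos: [0.5711, -0.2489, 0.0149]
ee_rot: [[0.992, -0.129, -0.011], [-0.129, -0.992, 0.003], [-0.012, -0.002, -1.0]]
force: [-18.0, 1.8, 5.7]
opening: 0.089
grasp_force: 30.0
```

```bash
python3 - <<'E'
from h import *
s=robot.read_state();print(s['time_s'],s['tool_pos'],s['force'],s['ft_torque'])
c=shot('wrist','w4');np.save('w4.npy',np.array([c[1],c[2]]))
shot('side','side4')
a=cv2.imread('pics/w4.png')[0:330];b=cv2.imread('pics/side4_raw.png')[130:250,230:350]
cv2.imwrite('pics/m4.png',np.vstack([cv2.resize(a,(560,235)),cv2.resize(b,(560,360),interpolation=cv2.INTER_CUBIC) if 0 else cv2.resize(b,(360,360),interpolation=cv2.INTER_CUBIC)[:, :].copy().repeat(1,1) if 0 else cv2.copyMakeBorder(cv2.resize(b,(360,360),interpolation=cv2.INTER_CUBIC),0,0,0,200,0)]))
E
```

```text
11.0167 [ 0.5710501  -0.24894012  0.01489661] [-17.97718696   1.82185296   5.69643917] [0.19242969 2.35227847 0.09404666]
```

View pics/m4.png

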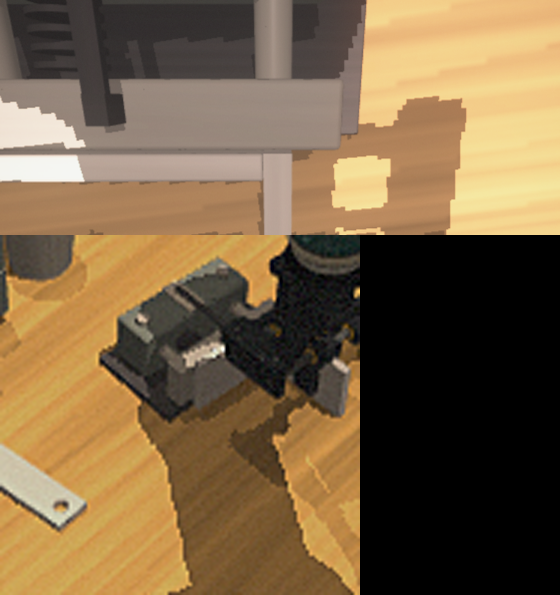

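The bracket is flat and centred on the fully pressed bar: its corner sits about 14 mm inside the bar end, where 15 is ideal. I retreat and set it down.

Emit:
servo_tool:
  moves: [0, 0, 0, 0, 0, 0, 0, 0, -0.65, 0.085, 0, 0, -0.65, 0.085, 0, 0, -0.65, 0.085, 0, 0, -0.65, 0.085, 0, 0, -0.65, 0.085, 0, 0, -0.65, 0.085, 0, 0]

```text
time_s: 11.78
tool_pos: [0.5002, -0.2406, 0.0171]
ee_rot: [[0.992, -0.129, 0.004], [-0.129, -0.992, -0.002], [0.004, 0.001, -1.0]]
force: [0.7, 0.9, -2.1]
opening: 0.088
grasp_force: 30.0
```

Emit:
servo_tool:
  moves: [0, 0, 0, 0, 0, 0, 0, 0, 0, 0, -0.05, 0, 0, 0, -0.05, 0, 0, 0, -0.03, 0, 0, 0, 0, 0, 0, 0, 0, 0, 0, 0, 0, 0]

```text
time_s: 12.45
tool_pos: [0.4988, -0.2399, 0.0136]
ee_rot: [[0.992, -0.129, -0.0], [-0.129, -0.992, 0.0], [-0.0, -0.0, -1.0]]
force: [-1.0, 0.5, -2.3]
opening: 0.09
grasp_force: 30.0
```

Emit:
servo_tool:
  moves: [0, 0, -0.04, 0, 0, 0, 0, 0, 0, 0, 0, 0, 0, 0, 0, 0, 0, 0, 0, 0, 0, 0, 0, 0, 0, 0, 0, 0, 0, 0, 0, 0]

```text
time_s: 13.12
tool_pos: [0.4986, -0.24, 0.0129]
ee_rot: [[0.992, -0.129, 0.0], [-0.129, -0.992, -0.0], [0.0, 0.0, -1.0]]
force: [-0.5, 0.7, -2.2]
opening: 0.088
grasp_force: 30.0
```

Emit:
servo_tool:
  moves: [0, 0, 0, 0, 0, 0, 0, 0, 0, 0, 0, 0, 0, 0, 0, 0, 0, 0, 0.8, 0, 0, 0, 0.8, 0, 0, 0, 0.8, 0, 0, 0, 0.8, 0]
  fingers: 0.1

```text
time_s: 13.78
tool_pos: [0.4986, -0.2399, 0.0776]
ee_rot: [[0.992, -0.129, 0.0], [-0.129, -0.992, 0.0], [-0.0, -0.0, -1.0]]
force: [-0.1, 0.4, 0.0]
opening: 0.448
grasp_force: 0.0
```

Emit:
servo_tool:
  moves: [0, 0, 0.8, 0, 0, 0, 0.8, -0.05, 0.4, 0.3, 0, -0.05, 0.4, 0.3, 0, -0.05, 0.4, 0.3, 0, -0.05, 0.4, 0.3, 0, -0.05, 0.4, 0.3, 0, -0.05, 0.4, 0.3, 0, -0.05]

```text
time_s: 14.45
tool_pos: [0.5471, -0.2037, 0.1091]
ee_rot: [[0.646, -0.763, 0.0], [-0.763, -0.646, -0.0], [0.0, -0.0, -1.0]]
force: [-0.0, -0.2, 0.2]
opening: 0.449
grasp_force: 0.0
```

Emit:
servo_tool:
  moves: [0.4, 0.3, 0, -0.05, 0.4, 0.3, 0, -0.05, 0.04, 0.26, 0, -0.05, 0, 0, 0, -0.05, 0, 0, 0, -0.05, 0, 0, 0, -0.05, 0, 0, 0, -0.05, 0, 0, 0, -0.05]

```text
time_s: 15.12
tool_pos: [0.5354, -0.2406, 0.1022]
ee_rot: [[-0.026, -0.997, 0.078], [-0.995, 0.033, 0.097], [-0.1, -0.075, -0.992]]
force: [-0.3, 0.7, -0.7]
opening: 0.446
grasp_force: 0.0
```

```bash
python3 - <<'E'
from h import *
s=robot.read_state();print(s['time_s'],s['tool_pos'],s['ee_rot'],s['joint_pos'])
c=shot('wrist','w5');np.save('w5.npy',np.array([c[1],c[2]]))
E
```

```text
15.1167 [ 0.535421   -0.24060218  0.10221589] [[-0.02580001 -0.99663727  0.07777214]
 [-0.9946919   0.03334593  0.09734512]
 [-0.09961116 -0.07484782 -0.99220735]] [-30.74164123  11.89332274 111.52120659   8.57192861  55.89846183
 146.19010102]
```

View pics/w5.png

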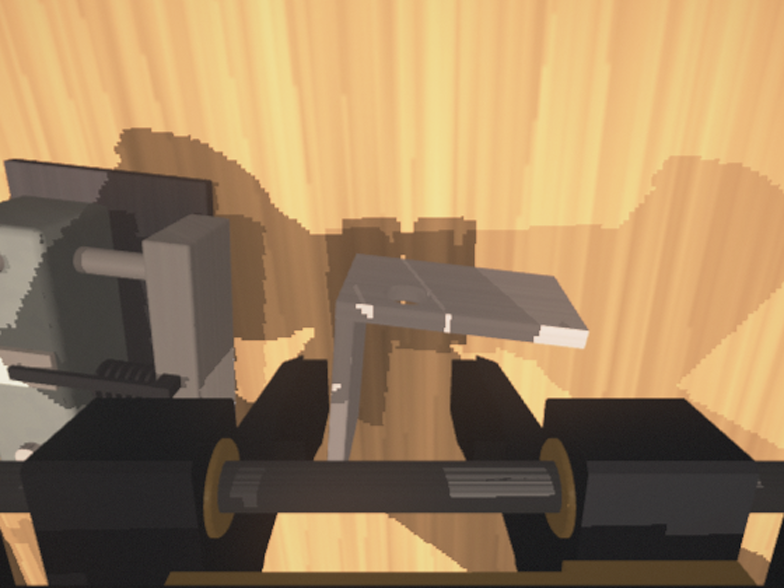

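Joint 6 ran into its range limit, so the tool is tilted in this view. I turn the other way, which is the same grasp, staying above the bracket.

Emit:
servo_tool:
  moves: [0, 0, 0.3, 0.055, 0, 0, 0.3, 0.055, 0, 0, 0, 0.055, 0, 0, 0, 0.055, 0, 0, 0, 0.055, 0, 0, 0, 0.055, 0, 0, 0, 0.055, 0, 0, 0, 0.055]

```text
time_s: 15.83
tool_pos: [0.5348, -0.2399, 0.1137]
ee_rot: [[0.782, -0.623, -0.033], [-0.615, -0.779, 0.118], [-0.099, -0.072, -0.992]]
force: [-0.1, 0.1, -0.6]
opening: 0.449
grasp_force: 0.0
```

Emit:
servo_tool:
  moves: [0, 0, 0, 0.055, 0, 0, 0, 0.055, 0, 0, 0, 0.055, 0, 0, 0, 0.055, 0, 0, 0, 0.055, 0, 0, 0, 0.055, 0, 0, 0, 0.055, 0, 0, 0, 0.055]

```text
time_s: 16.5
tool_pos: [0.5349, -0.2398, 0.1136]
ee_rot: [[0.963, 0.244, -0.114], [0.251, -0.967, 0.045], [-0.099, -0.072, -0.992]]
force: [-0.3, 0.4, -0.8]
opening: 0.452
grasp_force: 0.0
```

Emit:
servo_tool:
  moves: [0, 0, 0, 0.055, 0, 0, 0, 0.055, 0, 0, 0, 0.055, 0, 0, 0, 0.055, 0, 0, 0, 0.055, 0, 0, 0, 0.055, 0, 0, 0, 0, 0, 0, 0, 0]

```text
time_s: 17.17
tool_pos: [0.5347, -0.2396, 0.1137]
ee_rot: [[0.589, 0.8, -0.117], [0.802, -0.596, -0.037], [-0.099, -0.072, -0.992]]
force: [0.7, -1.4, 0.6]
opening: 0.452
grasp_force: 0.0
```

The limit left a 7° lean in the commanded pose. I can undo it by turning so the lean points inward and pushing against the outer reach limit, which tips the tool outward. I go up and out first.

Emit:
servo_tool:
  moves: [0.3, -0.13, 0.9, -0.0217, 0.6, -0.27, 0.9, -0.0217, 1, -0.447, 0.7, -0.0217, 1, -0.447, 0.7, -0.0217, 1, -0.447, 0.7, -0.0217, 1, -0.447, 0.7, -0.0217, 1, -0.447, 0.7, -0.0217, 1, -0.447, 0.7, -0.0217]

```text
time_s: 17.83
tool_pos: [0.6735, -0.3021, 0.2341]
ee_rot: [[0.837, 0.533, -0.123], [0.537, -0.843, 0.008], [-0.099, -0.072, -0.992]]
force: [0.2, -0.3, -0.4]
opening: 0.446
grasp_force: 0.0
```

Emit:
servo_tool:
  moves: [1, -0.447, 0.7, -0.0217, 1, -0.447, 0.6, -0.0217, 1, -0.447, 0.6, -0.0217, 1, -0.447, 0.5, -0.0217, 1, -0.447, 0.5, -0.0217, 1, -0.447, 0.5, -0.0217, 1, -0.447, 0, -0.0217, 0, 0, 0, -0.0217]

```text
time_s: 18.5
tool_pos: [0.8153, -0.3656, 0.2983]
ee_rot: [[0.974, 0.198, -0.112], [0.204, -0.978, 0.051], [-0.1, -0.072, -0.992]]
force: [0.3, -0.3, -2.0]
opening: 0.452
grasp_force: 0.0
```

```bash
cat > st.py <<'E'
from h import *
s=robot.read_state();R=np.array(s['ee_rot']);print(s['time_s'],s['tool_pos'].round(4),'j',s['joint_pos'].round(1))
r=s['tool_pos'][:2]/np.hypot(*s['tool_pos'][:2]);z=R[:,2];a=lambda v:np.degrees(np.arctan2(v[1],v[0])).round(2)
print('rad',np.hypot(*s['tool_pos'][:2]),'lean radial,tang deg',np.degrees([z[:2]@r,z[1]*r[0]-z[0]*r[1]]).round(2),'tool lean',np.degrees(R[2,:2]).round(2),'yangle',a(R[:,1]),'radial angle',a(r),'F',s['force'].round(1))
E
python3 st.py
```

```text
18.5 [ 0.8153 -0.3656  0.2983] j [-25.7  46.2  40.6  -0.2 100.2  52.6]
rad 0.8934834703993176 lean radial,tang deg [-7.04  0.02] tool lean [-5.7  -4.14] yangle -78.56 radial angle -24.15 F [ 0.3 -0.3 -2. ]
```

Emit:
servo_tool:
  moves: [0.9, -0.4, 0, 0, 0.9, -0.4, 0, 0, 0.9, -0.4, 0, 0, 0.9, -0.4, 0, 0, 0.9, -0.4, 0, 0, 0.9, -0.4, 0, 0, 0, 0, 0, 0, 0, 0, 0, 0]

```text
time_s: 19.17
tool_pos: [0.8836, -0.3956, 0.29]
ee_rot: [[0.976, 0.205, -0.075], [0.208, -0.978, 0.034], [-0.067, -0.048, -0.997]]
force: [0.5, 0.8, 0.7]
opening: 0.451
grasp_force: 0.0
```

```bash
python3 st.py
```

```text
19.1667 [ 0.8836 -0.3956  0.29  ] j [-2.550e+01  5.980e+01  1.780e+01 -1.000e-01  1.071e+02  5.250e+01]
rad 0.9681527269064547 lean radial,tang deg [-4.73 -0.01] tool lean [-3.83 -2.78] yangle -78.16 radial angle -24.12 F [0.5 0.8 0.7]
```

Emit:
servo_tool:
  moves: [0.9, -0.4, 0, 0, 0.9, -0.4, 0, 0, 0.9, -0.4, 0, 0, 0, 0, 0, 0, 0, 0, 0, 0, 0, 0, 0, 0, 0, 0, 0, 0, 0, 0, 0, 0]

```text
time_s: 19.83
tool_pos: [0.8998, -0.4027, 0.2709]
ee_rot: [[0.977, 0.207, -0.046], [0.208, -0.978, 0.021], [-0.041, -0.03, -0.999]]
force: [-0.1, 0.0, 0.0]
opening: 0.45
grasp_force: 0.0
```

```bash
python3 st.py
```

```text
19.8333 [ 0.8998 -0.4027  0.2709] j [-2.550e+01  6.090e+01  1.780e+01 -1.000e-01  1.042e+02  5.250e+01]
rad 0.9858083849541813 lean radial,tang deg [-2.89 -0.  ] tool lean [-2.34 -1.7 ] yangle -78.07 radial angle -24.11 F [-0.1  0.   0. ]
```

Emit:
servo_tool:
  moves: [0.9, -0.4, 0, 0, 0.9, -0.4, 0, 0, 0.9, -0.4, 0, 0, 0.9, -0.4, 0, 0, 0, 0, 0, 0, 0, 0, 0, 0, 0, 0, 0, 0, 0, 0, 0, 0]

```text
time_s: 20.5
tool_pos: [0.9213, -0.4121, 0.2516]
ee_rot: [[0.978, 0.207, -0.001], [0.207, -0.978, 0.0], [-0.001, -0.0, -1.0]]
force: [-0.1, -0.2, -0.3]
opening: 0.453
grasp_force: 0.0
```

```bash
python3 st.py
```

```text
20.5 [ 0.9213 -0.4121  0.2516] j [-25.5  61.9  17.8  -0.  100.3  52.5]
rad 1.0092898692198415 lean radial,tang deg [-0.04 -0.  ] tool lean [-0.03 -0.02] yangle -78.03 radial angle -24.1 F [-0.1 -0.2 -0.3]
```

The lean is gone (0.04°). I go back above the plain leg.

Emit:
servo_tool:
  moves: [-0.745, 0.469, 0, 0.0245, -0.745, 0.469, 0, 0.0245, -0.745, 0.469, 0, 0.0245, -0.745, 0.469, 0, 0.0245, -0.745, 0.469, 0, 0.0245, -0.745, 0.469, 0, 0.0245, -0.745, 0.469, 0, 0.0245, -0.745, 0.469, 0, 0.0245]

```text
time_s: 21.17
tool_pos: [0.8013, -0.3365, 0.2523]
ee_rot: [[0.813, 0.583, 0.0], [0.583, -0.813, -0.001], [-0.0, 0.001, -1.0]]
force: [0.4, -0.3, 0.0]
opening: 0.451
grasp_force: 0.0
```

Emit:
servo_tool:
  moves: [-0.745, 0.469, -0.41, 0.0245, -0.745, 0.469, -0.41, 0.0245, -0.745, 0.469, -0.41, 0.0245, -0.745, 0.469, -0.41, 0.0245, -0.745, 0.469, -0.41, 0.0245, -0.745, 0.469, -0.41, 0.0245, -0.745, 0.469, -0.41, 0.0245, -0.745, 0.469, -0.41, 0.0245]

```text
time_s: 21.83
tool_pos: [0.6824, -0.2616, 0.1863]
ee_rot: [[0.513, 0.859, 0.0], [0.859, -0.513, -0.001], [-0.001, 0.001, -1.0]]
force: [-0.1, 0.5, 0.7]
opening: 0.448
grasp_force: 0.0
```

Emit:
servo_tool:
  moves: [-0.745, 0.469, -0.41, 0.0245, -0.745, 0.469, -0.41, 0.0245, -0.745, 0.469, -0.41, 0.0245, -0.745, 0.469, -0.41, 0.0245, -0.745, 0.469, -0.41, 0.0245, -0.745, 0.469, -0.41, 0.0245, -0.745, 0.469, -0.41, 0.0245, -0.745, 0.469, -0.41, 0.0245]

```text
time_s: 22.5
tool_pos: [0.5634, -0.1867, 0.1207]
ee_rot: [[0.127, 0.992, 0.001], [0.992, -0.127, -0.002], [-0.001, 0.001, -1.0]]
force: [0.8, 0.6, 0.3]
opening: 0.448
grasp_force: 0.0
```

```bash
python3 - <<'E'
import st
from h import *
c=shot('wrist','w6');np.save('w6.npy',np.array([c[1],c[2]]))
g=np.array([.4988,-.2399]);th=np.radians(-7.4+90);R=np.array([[np.cos(th),-np.sin(th)],[np.sin(th),np.cos(th)]])
o=g-R@[-.046,.0115];print('bracket',o)
im=cv2.imread('pics/w6_raw.png')
for L in([-50,-50],[-50,50],[-42,50],[-42,-42],[50,-50],[50,-42],[15,-46]):
    q=proj(c,[*(o+R@(np.array(L)/1e3)),.06])[0];print(L,(q*1.4).round());cv2.circle(im,tuple(int(round(v)) for v in q),1,(0,0,255),-1)
cv2.imwrite('pics/w6o.png',cv2.resize(im,None,fx=1.4,fy=1.4,interpolation=cv2.INTER_CUBIC))
E
```

```text
22.5 [ 0.5634 -0.1867  0.1207] j [-2.070e+01  1.210e+01  1.088e+02 -1.000e-01  5.910e+01 -1.330e+01]
rad 0.5935165669617644 lean radial,tang deg [ 0.08 -0.07] tool lean [-0.09  0.07] yangle -7.32 radial angle -18.33 F [0.8 0.6 0.3]
bracket [ 0.51612882 -0.19576428]
[-50, -50] [400. 447.]
[-50, 50] [190. 447.]
[-42, 50] [188. 433.]
[-42, -42] [383. 433.]
[50, -50] [401. 241.]
[50, -42] [382. 241.]
[15, -46] [391. 320.]
```

View pics/w6o.png

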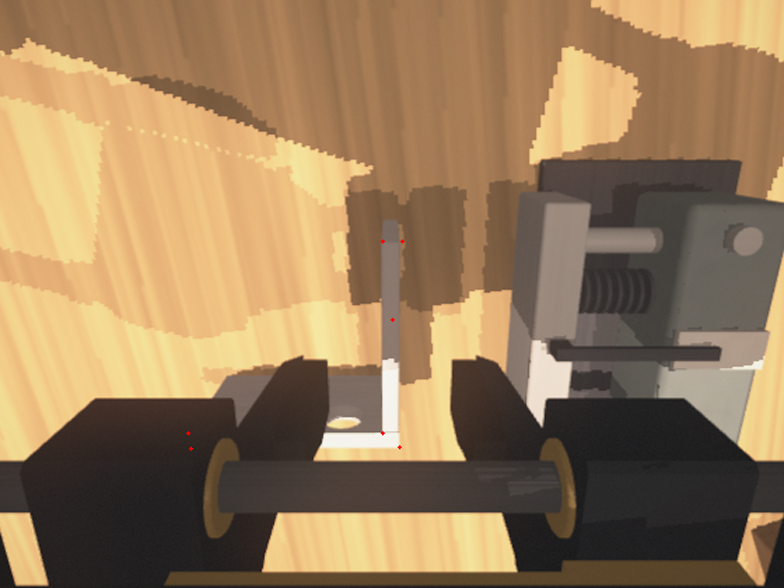

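The bracket lies as predicted: the corner is at (400,445) and the leg is centred between the fingers. I descend and grip.

Emit:
servo_tool:
  moves: [0, 0, -0.9, 0, 0, 0, -0.9, 0, 0, 0, -0.9, 0, 0, 0, -0.9, 0, 0, 0, -0.9, 0, 0, 0, -0.6, 0, 0, 0, -0.28, 0, 0, 0, 0, 0]

```text
time_s: 23.22
tool_pos: [0.5631, -0.1868, 0.0113]
ee_rot: [[0.13, 0.991, -0.003], [0.991, -0.13, -0.0], [-0.001, -0.003, -1.0]]
force: [0.0, -0.5, -0.0]
opening: 0.454
grasp_force: 0.0
```

Emit:
servo_tool:
  moves: [0, 0, 0, 0, 0, 0, 0, 0, 0, 0, 0, 0, 0, 0, 0, 0, 0, 0, 0, 0, 0, 0, 0, 0, 0, 0, 0, 0, 0, 0, 0, 0]
  fingers: 1

```text
time_s: 23.88
tool_pos: [0.5642, -0.1871, 0.0131]
ee_rot: [[0.13, 0.992, 0.0], [0.992, -0.13, -0.001], [-0.001, 0.0, -1.0]]
force: [-1.2, 0.2, 4.6]
opening: 0.089
grasp_force: 30.0
```

```bash
python3 st.py
```

```text
23.8833 [ 0.5642 -0.1871  0.0131] j [-2.070e+01  1.990e+01  1.122e+02 -1.000e-01  4.800e+01 -1.320e+01]
rad 0.5944147646791312 lean radial,tang deg [ 0.03 -0.07] tool lean [-0.07  0.02] yangle -7.47 radial angle -18.35 F [-1.2  0.2  4.6]
```

Emit:
servo_tool:
  moves: [-0.3, 0.04, 0.25, 0, -0.3, 0.04, 0.25, 0, -0.3, 0.119, 0, 0.0469, -0.3, 0.119, 0, 0.0469, -0.15, 0.119, 0, 0.0469, -0.123, 0.119, 0, 0.0469, -0.123, 0.119, 0, 0.0469, -0.123, 0.119, 0, 0.0469]

```text
time_s: 24.55
tool_pos: [0.5275, -0.1705, 0.0218]
ee_rot: [[-0.447, 0.894, -0.002], [0.894, 0.447, -0.0], [0.001, -0.002, -1.0]]
force: [-0.1, -0.0, -2.1]
opening: 0.091
grasp_force: 30.0
```

Emit:
servo_tool:
  moves: [-0.123, 0.119, 0, 0.0469, -0.123, 0.119, 0, 0.0469, 0, 0.119, 0, 0.0469, 0, 0.119, 0, 0.0469, 0, 0.119, 0, 0.0469, 0, 0.119, 0, 0.0469, 0, 0.119, 0, 0.0469, 0, 0.119, 0, 0.0469]

```text
time_s: 25.22
tool_pos: [0.5227, -0.1514, 0.0218]
ee_rot: [[-0.949, 0.316, -0.001], [0.316, 0.949, -0.0], [0.001, -0.001, -1.0]]
force: [0.4, -0.8, -2.0]
opening: 0.09
grasp_force: 30.0
```

Emit:
servo_tool:
  moves: [0, 0.119, 0, 0.0469, 0, 0.035, 0, 0.0469, 0, 0, -0.1, 0, 0, 0, -0.1, 0, 0, 0, -0.1, 0, 0, 0, 0, 0, 0, 0, 0, 0, 0, 0, 0, 0]

```text
time_s: 25.88
tool_pos: [0.5242, -0.149, 0.0162]
ee_rot: [[-0.992, 0.13, 0.001], [0.13, 0.992, -0.001], [-0.001, -0.001, -1.0]]
force: [0.3, 0.1, -2.1]
opening: 0.086
grasp_force: 30.0
```

```bash
python3 st.py
```

```text
25.8833 [ 0.5242 -0.149   0.0162] j [ -18.5   15.1  118.2   -0.    46.6 -101. ]
rad 0.5450024255081869 lean radial,tang deg [ 0.05 -0.03] tool lean [-0.04 -0.04] yangle 82.53 radial angle -15.86 F [ 0.3  0.1 -2.1]
```

Emit:
servo_tool:
  moves: [0.2975, -0.039, 0, 0, 0.2975, -0.039, 0, 0, 0.2975, -0.039, 0, 0, 0.2975, -0.039, 0, 0, 0.2975, -0.039, 0, 0, 0.2975, -0.039, 0, 0, 0, 0, 0, 0, 0, 0, 0, 0]

```text
time_s: 26.55
tool_pos: [0.5606, -0.1536, 0.0163]
ee_rot: [[-0.992, 0.129, 0.001], [0.129, 0.992, -0.001], [-0.001, -0.001, -1.0]]
force: [0.6, 0.3, -2.3]
opening: 0.09
grasp_force: 30.0
```

Emit:
servo_tool:
  moves: [0.07, -0.009, 0, 0, 0.07, -0.009, 0, 0, 0.07, -0.009, 0, 0, 0.07, -0.009, 0, 0, 0.07, -0.009, 0, 0, 0.07, -0.009, 0, 0, 0.07, -0.009, 0, 0, 0, 0, 0, 0]

```text
time_s: 27.22
tool_pos: [0.5693, -0.1547, 0.0161]
ee_rot: [[-0.992, 0.129, -0.0], [0.129, 0.992, -0.0], [0.0, -0.001, -1.0]]
force: [-2.3, -0.3, -0.9]
opening: 0.089
grasp_force: 30.0
```

Emit:
servo_tool:
  moves: [0.07, -0.009, 0, 0, 0.07, -0.009, 0, 0, 0.07, -0.009, 0, 0, 0.07, -0.009, 0, 0, 0.07, -0.009, 0, 0, 0, 0, 0, 0, 0, 0, 0, 0, 0, 0, 0, 0]

```text
time_s: 27.88
tool_pos: [0.5765, -0.1556, 0.016]
ee_rot: [[-0.992, 0.129, 0.0], [0.129, 0.992, -0.001], [-0.0, -0.001, -1.0]]
force: [-3.9, 0.5, -2.2]
opening: 0.088
grasp_force: 30.0
```

Emit:
servo_tool:
  moves: [0.07, -0.009, 0, 0, 0.07, -0.009, 0, 0, 0.07, -0.009, 0, 0, 0.07, -0.009, 0, 0, 0, 0, 0, 0, 0, 0, 0, 0, 0, 0, 0, 0, 0, 0, 0, 0]

```text
time_s: 28.55
tool_pos: [0.5802, -0.156, 0.0158]
ee_rot: [[-0.992, 0.129, -0.004], [0.129, 0.992, 0.0], [0.004, -0.0, -1.0]]
force: [-10.4, 1.2, 0.8]
opening: 0.085
grasp_force: 30.0
```

Emit:
servo_tool:
  moves: [0.04, -0.005, 0, 0, 0.04, -0.005, 0, 0, 0.04, -0.005, 0, 0, 0, 0, 0, 0, 0, 0, 0, 0, 0, 0, 0, 0, 0, 0, 0, 0, 0, 0, 0, 0]

```text
time_s: 29.22
tool_pos: [0.5803, -0.1559, 0.0152]
ee_rot: [[-0.992, 0.129, -0.008], [0.129, 0.992, 0.001], [0.008, 0.0, -1.0]]
force: [-15.0, 2.0, 4.0]
opening: 0.089
grasp_force: 30.0
```

Emit:
servo_tool:
  moves: [0, 0, 0, 0, 0, 0, 0, 0, -0.4, 0.052, 0, 0, -0.4, 0.052, 0, 0, -0.4, 0.052, 0, 0, -0.4, 0.052, 0, 0, -0.4, 0.052, 0, 0, -0.4, 0.052, 0, 0]

```text
time_s: 29.88
tool_pos: [0.5372, -0.1507, 0.017]
ee_rot: [[-0.992, 0.129, 0.003], [0.129, 0.992, -0.001], [-0.003, -0.001, -1.0]]
force: [-0.3, 0.3, -1.3]
opening: 0.086
grasp_force: 30.0
```

Emit:
servo_tool:
  moves: [-0.1, 0, 0.755, 0, -0.1, 0, 0.755, 0, -0.1, 0, 0.755, 0, -0.1, 0, 0.755, 0, -0.1, 0, 0.755, 0, -0.1, 0, 0.755, 0, -0.1, 0, 0.755, 0, -0.1, 0, 0.755, 0]

```text
time_s: 30.55
tool_pos: [0.5207, -0.1506, 0.1382]
ee_rot: [[-0.992, 0.129, 0.002], [0.129, 0.992, -0.001], [-0.002, -0.001, -1.0]]
force: [0.1, -0.3, -3.0]
opening: 0.087
grasp_force: 30.0
```

Emit:
servo_tool:
  moves: [-0.03, 0.85, 0, 0.0007, -0.03, 0.85, 0, 0.0007, -0.03, 0.85, 0, 0.0007, -0.03, 0.85, 0, 0.0007, -0.03, 0.85, 0, 0.0007, -0.03, 0.85, 0, 0.0007, -0.03, 0.85, 0, 0.0007, -0.03, 0.85, 0, 0.0007]

```text
time_s: 31.22
tool_pos: [0.5159, -0.0137, 0.1374]
ee_rot: [[-0.993, 0.118, 0.002], [0.118, 0.993, -0.001], [-0.002, -0.001, -1.0]]
force: [0.1, 0.1, -2.8]
opening: 0.088
grasp_force: 30.0
```

Emit:
servo_tool:
  moves: [-0.03, 0.85, 0, 0.0007, -0.03, 0.85, 0, 0.0007, -0.03, 0.85, 0, 0.0007, -0.03, 0.85, 0, 0.0007, -0.03, 0.85, 0, 0.0007, -0.03, 0.85, 0, 0.0007, -0.03, 0.85, 0, 0.0007, -0.03, 0.85, 0, 0.0007]

```text
time_s: 31.88
tool_pos: [0.5112, 0.1223, 0.1375]
ee_rot: [[-0.994, 0.106, 0.002], [0.106, 0.994, -0.0], [-0.002, -0.0, -1.0]]
force: [0.4, -0.2, -2.2]
opening: 0.092
grasp_force: 30.0
```

Emit:
servo_tool:
  moves: [-0.03, 0.8, 0, 0.0007, -0.03, 0.8, 0, 0.0007, -0.03, 0.8, 0, 0.0007, -0.03, 0.8, 0, 0.0007, 0, 0.8, 0, 0.0007, 0, 0, 0, 0, 0, 0, 0, 0, 0, 0, 0, 0]

```text
time_s: 32.55
tool_pos: [0.5087, 0.2011, 0.1372]
ee_rot: [[-0.995, 0.098, 0.001], [0.098, 0.995, -0.001], [-0.001, -0.001, -1.0]]
force: [0.0, -0.6, -3.3]
opening: 0.09
grasp_force: 30.0
```

```bash
python3 st.py
```

```text
32.55 [0.5087 0.2011 0.1372] j [ 1.900e+01  6.300e+00  1.136e+02 -1.000e-01  6.010e+01 -6.530e+01]
rad 0.5469939271845786 lean radial,tang deg [ 0.04 -0.09] tool lean [-0.08 -0.06] yangle 84.37 radial angle 21.57 F [ 0.  -0.6 -3.3]
```

Emit:
servo_tool:
  moves: [-0.05, 0.6, 0, 0, -0.05, 0.6, 0, 0, -0.05, 0.6, 0, 0, -0.05, 0.6, 0, 0, 0, 0, 0, 0, 0, 0, 0, 0, 0, 0, 0, 0, 0, 0, 0, 0]

```text
time_s: 33.22
tool_pos: [0.5048, 0.2492, 0.137]
ee_rot: [[-0.995, 0.098, 0.001], [0.098, 0.995, -0.001], [-0.001, -0.001, -1.0]]
force: [0.3, -0.5, -2.4]
opening: 0.089
grasp_force: 30.0
```

Emit:
servo_tool:
  moves: [0.149, -0.0149, 0, 0, 0.149, -0.0149, 0, 0, 0.149, -0.0149, 0, 0, 0.149, -0.0149, 0, 0, 0.149, -0.0149, 0, 0, 0.149, -0.0149, 0, 0, 0, 0, 0, 0, 0, 0, 0, 0]

```text
time_s: 33.88
tool_pos: [0.523, 0.2476, 0.1371]
ee_rot: [[-0.995, 0.099, 0.001], [0.099, 0.995, -0.001], [-0.001, -0.001, -1.0]]
force: [0.3, 0.6, -1.6]
opening: 0.086
grasp_force: 30.0
```

```bash
python3 - <<'E'
import st
from h import *
s=robot.read_state();t=np.array(s['tool_pos']);R=np.array(s['ee_rot'])
# hole relative to TCP in tool axes: tool x=-stand x, tool y=stand y, tool z down
hole=t+R@np.array([-.061,-.024,-.0319]);th=np.radians(-5.68);d=hole-[.6226,.2130,0]
print('hole in stand',[np.cos(th)*d[0]+np.sin(th)*d[1],-np.sin(th)*d[0]+np.cos(th)*d[1],d[2]])
c=shot('wrist','w7');np.save('w7.npy',np.array([c[1],c[2]]));shot('side','side7');shot('top','top7')
# side camera: where hole & peg predicted
C=cam('side');S=lambda x,y,z:[.6226+np.cos(th)*x-np.sin(th)*y,.2130+np.sin(th)*x+np.cos(th)*y,z]
for n in('side','top','wrist'):
  C=cam(n);print(n,'hole',proj(C,hole).round(1),'tip',proj(C,S(-.034,0,.170)).round(1),'root',proj(C,S(0,0,.16)).round(1))
E
```

```text
33.8833 [0.523  0.2476 0.1371] j [ 2.290e+01  9.600e+00  1.098e+02 -1.000e-01  6.060e+01 -6.140e+01]
rad 0.5786032411711176 lean radial,tang deg [ 0.02 -0.06] tool lean [-0.05 -0.04] yangle 84.33 radial angle 25.33 F [ 0.3  0.6 -1.6]
hole in stand [np.float64(-0.041601998041501366), np.float64(0.0005819085479752658), np.float64(0.16902918198034475)]
side hole [[204.8 245. ]] tip [[202.8 242.5]] root [[194. 236.]]
top hole [[189.9 190.5]] tip [[190.3 187.3]] root [[192.1 173.7]]
wrist hole [[221.3 444.7]] tip [[220.4 460.5]] root [[227.1 493.1]]
```

Emit:
servo_tool:
  moves: [0.1, -0.01, 0, 0, 0.1, -0.01, 0, 0, 0.1, -0.01, 0, 0, 0.1, -0.01, 0, 0, 0.1, -0.01, -0.02, 0, 0.1, -0.01, -0.02, 0, 0.1, -0.01, -0.02, 0, 0.1, -0.01, -0.02, 0]

```text
time_s: 34.7
tool_pos: [0.539, 0.246, 0.1354]
ee_rot: [[-0.995, 0.099, 0.001], [0.099, 0.995, -0.001], [-0.001, -0.001, -1.0]]
force: [-0.9, -0.9, -2.9]
opening: 0.089
grasp_force: 30.0
```

Emit:
servo_tool:
  moves: [0.1, -0.01, -0.03, 0, 0.1, -0.01, -0.03, 0, 0.1, -0.01, -0.03, 0, 0.1, -0.01, -0.03, 0, 0.1, -0.01, -0.03, 0, 0, 0, 0, 0, 0, 0, 0, 0, 0, 0, 0, 0]

```text
time_s: 35.37
tool_pos: [0.5487, 0.245, 0.1325]
ee_rot: [[-0.995, 0.099, 0.001], [0.099, 0.995, -0.001], [-0.001, -0.001, -1.0]]
force: [0.5, 0.2, -3.3]
opening: 0.087
grasp_force: 30.0
```

Emit:
servo_tool:
  moves: [0.1, -0.01, -0.03, 0, 0.1, -0.01, -0.03, 0, 0.07, -0.007, -0.03, 0, 0, 0, -0.05, 0, 0, 0, -0.05, 0, 0, 0, -0.05, 0, 0, 0, 0, 0, 0, 0, 0, 0]

```text
time_s: 36.03
tool_pos: [0.554, 0.2445, 0.1276]
ee_rot: [[-0.995, 0.099, 0.001], [0.099, 0.995, -0.001], [-0.001, -0.001, -1.0]]
force: [-0.2, -0.6, -2.7]
opening: 0.091
grasp_force: 30.0
```

Emit:
servo_tool:
  moves: [0, 0, -0.05, 0, 0, 0, -0.05, 0, 0, 0, 0, 0, 0, 0, 0, 0, 0, 0, 0, 0, 0, 0, 0, 0, 0, 0, 0, 0, 0, 0, 0, 0]

```text
time_s: 36.7
tool_pos: [0.5543, 0.2446, 0.1259]
ee_rot: [[-0.995, 0.099, 0.001], [0.099, 0.995, -0.001], [-0.001, -0.001, -1.0]]
force: [-0.6, 0.6, -1.5]
opening: 0.089
grasp_force: 30.0
```

Emit:
servo_tool:
  moves: [0, 0, -0.05, 0, 0, 0, 0, 0, 0, 0, 0, 0, 0, 0, 0, 0, 0, 0, 0, 0, 0, 0, 0, 0, 0, 0, 0, 0, 0, 0, 0, 0]

```text
time_s: 37.37
tool_pos: [0.5546, 0.2446, 0.1252]
ee_rot: [[-0.995, 0.098, 0.002], [0.098, 0.995, -0.001], [-0.002, -0.0, -1.0]]
force: [-0.7, -0.4, 4.8]
opening: 0.093
grasp_force: 30.0
```

Emit:
servo_tool:
  moves: [0, 0, -0.05, 0, 0, 0, 0, 0, 0, 0, 0, 0, 0, 0, 0, 0, 0, 0, 0, 0, 0, 0, 0, 0, 0, 0, 0, 0, 0, 0, 0, 0]

```text
time_s: 38.03
tool_pos: [0.5549, 0.2447, 0.1247]
ee_rot: [[-0.995, 0.099, 0.003], [0.099, 0.995, -0.0], [-0.003, -0.0, -1.0]]
force: [-1.4, -0.8, 6.9]
opening: 0.086
grasp_force: 30.0
```

Emit:
servo_tool:
  moves: [0, 0, 0, 0, 0, 0, 0, 0, 0, 0, 0, 0, 0, 0, 0, 0, 0, 0, 0, 0, 0, 0, 0, 0, 0, 0, 0, 0, 0, 0, 0, 0]
  fingers: 0.1

```text
time_s: 38.7
tool_pos: [0.5541, 0.2445, 0.1236]
ee_rot: [[-0.995, 0.099, 0.001], [0.099, 0.995, -0.001], [-0.001, -0.001, -1.0]]
force: [0.0, -0.6, 0.4]
opening: 0.449
grasp_force: 0.0
```

Emit:
servo_tool:
  moves: [0, 0, 0, 0, 0, 0, 0, 0, 0, 0, 0.2, 0, 0, 0, 0.4, 0, 0, 0, 0.5, 0, 0, 0, 0.5, 0, 0, 0, 0.5, 0, 0, 0, 0.5, 0]

```text
time_s: 39.37
tool_pos: [0.5546, 0.2447, 0.1776]
ee_rot: [[-0.995, 0.099, 0.002], [0.099, 0.995, -0.0], [-0.002, -0.0, -1.0]]
force: [-0.6, 0.0, -0.1]
opening: 0.452
grasp_force: 0.0
```

Emit:
servo_tool:
  moves: [0, 0, 0.7, 0, 0, 0, 0.8, 0, 0, 0, 0.8, 0, 0, 0, 0.8, 0, -0.5, 0, 0.8, 0, -0.5, 0, 0.8, 0, -0.5, 0, 0, 0, -0.5, 0, 0, 0]

```text
time_s: 40.03
tool_pos: [0.5143, 0.2448, 0.2714]
ee_rot: [[-0.995, 0.099, 0.004], [0.099, 0.995, 0.0], [-0.004, 0.001, -1.0]]
force: [0.3, 0.2, 0.6]
opening: 0.449
grasp_force: 0.0
```

Emit:
servo_tool:
  moves: [-0.8, -0.8, 0, 0, -0.8, -0.8, 0, 0, -0.5, -0.8, 0, 0, 0, -0.8, 0, 0, 0, -0.8, 0, 0, 0, -0.5, 0, 0, 0, 0, 0, 0, 0, 0, 0, 0]

```text
time_s: 40.7
tool_pos: [0.4717, 0.1544, 0.2691]
ee_rot: [[-0.995, 0.1, 0.0], [0.1, 0.995, -0.001], [-0.0, -0.001, -1.0]]
force: [-0.0, 0.8, 0.1]
opening: 0.447
grasp_force: 0.0
```

```bash
python3 - <<'E'
import st
from h import *
shot('side','side8');shot('top','top8')
# numeric check: change against the start in each view near the stand / old bracket place
for n in('side','top'):
    a=cv2.imread(f'pics/{n}0_raw.png').astype(int);b=cv2.imread(f'pics/{n}8_raw.png').astype(int)
    d=(np.abs(a-b).max(2)>45).astype(np.uint8)
    k,l,s,ce=cv2.connectedComponentsWithStats(d)
    for i in range(1,k):
        if s[i,4]>25:print(n,s[i].tolist(),ce[i].round(1))
# predicted bracket hung: hole at stand (-8,0,.157), upright
th=np.radians(-5.68)
S=lambda x,y,z:[.6226+np.cos(th)*x-np.sin(th)*y,.2130+np.sin(th)*x+np.cos(th)*y,z]
for n in('side','top'):
    C=cam(n)
    for L in([-50,-50,60],[-50,50,60],[50,-50,60],[50,-50,0],[-50,50,0],[-50,-50,0]):
        x,y,z=L;print(n,L,proj(C,S((-8-(x+46))/1e3,-(y+22)/1e3,.157+(z-45)/1e3)).round(1))
E
```

```text
40.7 [0.4717 0.1544 0.2691] j [ 15.3  -5.6 111.   -0.   74.6 -69. ]
rad 0.49635323865162523 lean radial,tang deg [-0.   -0.03] tool lean [-0.01 -0.03] yangle 84.27 radial angle 18.12 F [-0.   0.8  0.1]
side [488, 0, 23, 41, 172] [497.8  19.7]
side [533, 0, 27, 9, 92] [546.8   2.9]
side [490, 28, 26, 25, 125] [500.3  38.4]
side [496, 37, 21, 21, 110] [503.9  46.5]
side [544, 38, 13, 12, 37] [549.8  44.3]
side [537, 43, 16, 18, 61] [542.9  52.3]
side [179, 44, 381, 299, 45684] [354.3 204.8]
side [514, 47, 12, 14, 35] [519.9  53.9]
side [505, 59, 41, 23, 392] [526.8  71.3]
side [547, 63, 13, 6, 28] [553.6  65.5]
side [544, 70, 16, 17, 83] [553.9  79.7]
side [543, 88, 17, 30, 159] [551.5 102.4]
side [481, 147, 18, 8, 58] [490.8 149.4]
side [179, 221, 25, 18, 154] [190.7 229.4]
side [163, 244, 23, 35, 236] [173.9 260.8]
side [187, 244, 15, 16, 48] [194.8 250.8]
side [518, 321, 42, 16, 234] [540.2 331.7]
side [322, 342, 128, 78, 5061] [378.5 390.4]
side [456, 344, 104, 76, 2494] [514.3 391.4]
top [130, 136, 168, 284, 19740] [205.2 280.6]
top [264, 205, 222, 131, 10319] [353.6 262.1]
top [5
[... 160 characters left out ...]
 [537, 324, 23, 43, 635] [550.8 341.4]
top [286, 340, 29, 38, 369] [303.5 357. ]
top [255, 356, 23, 19, 265] [264.3 363.4]
top [275, 356, 11, 11, 70] [280.6 361.4]
top [249, 376, 39, 43, 163] [259.6 393. ]
top [263, 406, 42, 14, 114] [283.1 409.6]
top [314, 409, 14, 11, 39] [320.3 415.6]
side [-50, -50, 60] [[184.1 240.7]]
side [-50, 50, 60] [[220.1 216.7]]
side [50, -50, 60] [[212.5 269.3]]
side [50, -50, 0] [[214.8 284.5]]
side [-50, 50, 0] [[222.  232.8]]
side [-50, -50, 0] [[187.5 256.4]]
top [-50, -50, 60] [[179.5 174. ]]
top [-50, 50, 60] [[221.1 177. ]]
top [50, -50, 60] [[176.1 215.6]]
top [50, -50, 0] [[181.1 215.8]]
top [-50, 50, 0] [[223.7 179.3]]
top [-50, -50, 0] [[184.2 176.4]]
```

```bash
python3 - <<'E'
import cv2,numpy as np
for n in('side','top'):
    for k in('0','8'):
        h=cv2.cvtColor(cv2.imread(f'pics/{n}{k}_raw.png'),cv2.COLOR_BGR2HSV).astype(int)
        for nm,P in(({'plain':[[184,241],[212,269],[215,284],[187,256]],'holed':[[184,241],[220,217],[222,233],[187,256]]} if n=='side' else {'holed':[[180,174],[221,177],[221,180],[180,177]],'plain':[[176,215],[180,174],[183,175],[180,215]]}).items()):
            m=np.zeros(h.shape[:2],np.uint8);cv2.fillPoly(m,[np.array(P)],1);v=h[m>0];print(n,k,nm,'grey share',((v[:,1]<70)).mean().round(2),'mean HSV',v.mean(0).round())
a=cv2.imread('pics/top8_raw.png');print(cv2.cvtColor(a,cv2.COLOR_BGR2HSV)[172:222:3,172:226:3,1])
E
```

```text
side 0 plain grey share 0.0 mean HSV [ 17. 140. 119.]
side 0 holed grey share 0.09 mean HSV [ 17. 136. 143.]
side 8 plain grey share 0.98 mean HSV [15. 53. 86.]
side 8 holed grey share 0.91 mean HSV [18. 57. 90.]
top 0 holed grey share 0.01 mean HSV [ 18. 143. 134.]
top 0 plain grey share 0.0 mean HSV [ 18. 162. 180.]
top 8 holed grey share 0.6 mean HSV [ 15.  76. 117.]
top 8 plain grey share 0.53 mean HSV [ 16.  72. 117.]
[[161 161 164 140 144 142 141 140 137 135 144 134 139 139 142 139 140 141]
 [162 168 145  90  72  82  80  78 108 126 123 134 147 142 154 148 142 141]
 [164 167 150  67  66  77  67  62  61  60  56  59  63  59  57  58  76 154]
 [161 159 137  65  81 157  71 158 152 152 154 156 134 125 109 105  95 160]
 [160 157  97  69  72 162  69 165 152 147 150 150 144 159 160 157 157 162]
 [165 165  41  74  81 152  96 163 157 156 151 156 146 153 156 164 159 159]
 [159 157  83  77  81 150 156 162 164 149 159 147 155 155 159 153 154 149]
 [156 156  76  72  78 152 153 165 157 153 147 153 163 158 152 147 151 165]
 [166 166  75  73  78 142 161 157 152 151 154 151 151 158 159 161 150 157]
 [162 163  66  74  97 152 163 163 149 147 160 151 149 161 158 148 152 163]
 [165 166  64  76 131 162 165 167 165 166 149 154 152 161 156 153 151 153]
 [166 168  57  81 142 164 163 165 167 164 157 148 129 157 157 162 157 159]
 [164 166  57  77 151 165 164 163 165 145  40  51  61 121 154 155 154 161]
 [163 162  53  81 165 166 160 157 114  53  51  42  55  87 143 156 161 163]
 [166 164  56  71 143  85  53  54  53  49  40  47  54  86 113 154 153 161]
 [142 121  58  57  56  48  57  52  55  40  49  44  43  86 104  85 154 159]
 [ 59  49  53  51  54  51  49  46  49  48  56  57  48  86  78 104 101 159]]
```

The grey L shape sits where a hung bracket should be in both views. I hand in the job.

```bash
python3 -c "
from plant import robot
print(robot.close_job())"
```

```text
the job is handed in; nothing more can be done
None
```

Both leg faces were pressed on the bar until it was home and held, the bracket was then hung on the peg and released, and the job is handed in (no verdict was returned).

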